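# Put the washed cutlery away in its tray

## Task

Put the two forks, the knife and the spoon from the draining mat away in the cutlery tray, each lying lengthwise in the bay that already holds its own kind. Lay them in, don't toss them from a height, and leave what is already in the tray and the mug and shaker where they are.

Things in the scene. Friction and masses are not known exactly. Their poses are not given: they have to be found in the camera images.
- fork_a: Loose dinner fork: black handle 17 mm wide, 9 thick, from x = -75 to +25 mm; steel four-tined head to x = +130, 23 wide, at most 9 high. 65 g. Starts face up on the mat (top 4 mm over the table), one of four in a row about 80 mm apart, any order. Origin: underside of the handle at the balance point, grip it there across y; x towards the head (away from the robot at the start), z up.
- fork_b: The second loose dinner fork, same as fork_a in make, size, origin and axes; also starts in the row on the mat.
- knife: Loose table knife: black handle 17 mm wide, 9 thick, from x = -85 to +25 mm; steel round-ended blade to x = +134, 20 wide, at most 9 high. 85 g. Starts face up on the mat (top 4 mm over the table), one of four in a row about 80 mm apart, any order. Origin: underside of the handle at the balance point, grip it there across y; x towards the head (away from the robot at the start), z up.
- spoon: Loose tablespoon: black handle 17 mm wide, 9 thick, from x = -75 to +25 mm; steel oval bowl to x = +131, 42 wide, at most 9 high. 65 g. Starts face up on the mat (top 4 mm over the table), one of four in a row about 80 mm apart, any order. Origin: underside of the handle at the balance point, grip it there across y; x towards the head (away from the robot at the start), z up.
- tray: Bamboo cutlery tray, fixed, left or right of the robot (mat on the other side), 268 mm (x) by 282 (y). Origin: centre of underside; x along the bays away from the robot, z up. Floor 6 thick, outer walls 48 high; two 6 mm partitions, 40 high, make three bays 86 wide, 256 long inside, middle lines y = -92, 0, +92. A piece is centred lengthwise with its origin at x = -26.
- tray_fork: Dinner fork already put away, marking the bay for its kind (any of the three): loose, lies lengthwise on the bay's floor, about 21 mm to the +y side of the bay's middle line. Same make, size, origin and axes as fork_a. Leave it there.
- tray_knife: Table knife already put away, marking the bay for its kind (any of the three): loose, lies lengthwise on the bay's floor, about 21 mm to the +y side of the bay's middle line. Same make, size, origin and axes as knife. Leave it there.
- tray_spoon: Tablespoon already put away, marking the bay for its kind (any of the three): loose, lies lengthwise on the bay's floor, about 21 mm to the +y side of the bay's middle line. Same make, size, origin and axes as spoon. Leave it there.
- mug: Bystander: white mug with one handle, 80 mm across the rim, 92 mm high, beyond the tray and mat. Origin: centre of its underside, z up.
- shaker: Bystander: steel shaker, 42 mm across the foot, 72 mm high, between the robot and the work. Origin: centre of its underside, z up.
Things that resemble listed ones, but are neither listed nor needed, are in the scene too. What is shaped like the fork_b but turquoise is not meant.

How it is judged:
At the end, for the whole second after the job is handed in: Each loose piece rests released in the bay holding its kind: origin within 43 mm of the bay's middle line, 90 mm of the tray's middle along it, under 35 mm above the tray's underside, its length within 0.4 rad of the bay's, under 3 cm/s; the tray's own pieces likewise (((y of fork_a in the frame of tray between -0.135 and -0.049 m and y of tray_fork in the frame of tray between -0.135 and -0.049 m) or (y of fork_a in the frame of tray between -0.043 and 0.043 m and y of tray_fork in the frame of tray between -0.043 and 0.043 m) or (y of fork_a in the frame of tray between 0.049 and 0.135 m and y of tray_fork in the frame of tray between 0.049 and 0.135 m)) and ((y of fork_b in the frame of tray between -0.135 and -0.049 m and y of tray_fork in the frame of tray between -0.135 and -0.049 m) or (y of fork_b in the frame of tray between -0.043 and 0.043 m and y of tray_fork in the frame of tray between -0.043 and 0.043 m) or (y of fork_b in the frame of tray between 0.049 and 0.135 m and y of tray_fork in the frame of tray between 0.049 and 0.135 m)) and ((y of knife in the frame of tray between -0.135 and -0.049 m and y of tray_knife in the frame of tray between -0.135 and -0.049 m) or (y of knife in the frame of tray between -0.043 and 0.043 m and y of tray_knife in the frame of tray between -0.043 and 0.043 m) or (y of knife in the frame of tray between 0.049 and 0.135 m and y of tray_knife in the frame of tray between 0.049 and 0.135 m)) and ((y of spoon in the frame of tray between -0.135 and -0.049 m and y of tray_spoon in the frame of tray between -0.135 and -0.049 m) or (y of spoon in the frame of tray between -0.043 and 0.043 m and y of tray_spoon in the frame of tray between -0.043 and 0.043 m) or (y of spoon in the frame of tray between 0.049 and 0.135 m and y of tray_spoon in the frame of tray between 0.049 and 0.135 m)) and z of each of fork_a, fork_b, knife, spoon, tray_fork, tray_knife, tray_spoon in the frame of tray below 0.035 m and x of fork_a in the frame of tray between -0.09 and 0.09 m and angle between the x axis of each of fork_a, fork_b, knife, spoon, tray_fork, tray_knife, tray_spoon and the x axis of tray, either way round below 0.4 rad and linear speed of each of fork_a, fork_b, knife, spoon, tray_fork, tray_knife, tray_spoon below 0.03 m/s and x of fork_b in the frame of tray between -0.09 and 0.09 m and x of knife in the frame of tray between -0.09 and 0.09 m and x of spoon in the frame of tray between -0.09 and 0.09 m and x of tray_fork in the frame of tray between -0.09 and 0.09 m and x of tray_knife in the frame of tray between -0.09 and 0.09 m and x of tray_spoon in the frame of tray between -0.09 and 0.09 m); the robot touches nothing.
It fails at once if the mug is knocked over or pushed more than 3 cm from where it stood (distance of mug from where it was at the start of the episode above 0.03 m or angle between mug's own z axis and vertical above 0.5 rad).
It fails at once if the shaker is knocked over or pushed more than 3 cm from where it stood (distance of shaker from where it was at the start of the episode above 0.03 m or angle between shaker's own z axis and vertical above 0.5 rad).
It fails at once if a piece that was already in the tray is shifted more than 7 cm (distance of any of tray_fork, tray_knife, tray_spoon from where it was at the start of the episode above 0.07 m).
It fails at once if a piece is dropped or thrown: it flies free of the fingers faster than 1.2 m/s (a fall of about 7 cm) ((linear speed of fork_a above 1.2 m/s and contact force between fork_a and the fingers below 0.05 N) or (linear speed of fork_b above 1.2 m/s and contact force between fork_b and the fingers below 0.05 N) or (linear speed of knife above 1.2 m/s and contact force between knife and the fingers below 0.05 N) or (linear speed of spoon above 1.2 m/s and contact force between spoon and the fingers below 0.05 N)).
It also fails if it takes over 120 s, if anything falls off the work surface, if the arm or the gripper's body presses on something with over 40 N, if the wrist force passes 120 N, or if a joint passes its speed limit or range.

## Robot

A 6-joint arm with a two-finger parallel gripper is mounted at the origin on the work surface. World frame = base frame: x ahead of the robot, y to its left, z up, the work surface at z = 0. Lengths are in m, angles in rad, forces in N, time in s.
With the tool pointing down it reaches from about 0.425 to 0.95 m from the base axis. Payload 3.5 kg.
Tool frame: the origin (TCP) lies at the very end of the fingers, on their centre line; the grasp point (between the pads) lies 19 mm behind it; z points along the fingers, y is the direction in which the jaws open and shut (so a half turn about z gives the same grasp; the last joint's range is limited). The gripper opens to 85 mm and grips with 20 to 120 N. Pads are 22 mm wide; open, the fingers measure 114 mm over their backs; the gripper's body (76 mm by 85 mm) begins 54 mm behind the grasp point. The pads swing forward as they close: fully open they stand 13 mm farther back than shut.
Start: joints at [0.959, 0.286, 1.577, -0, 1.279, -0.15], TCP at [0.301, 0.604, 0.211] pointing down, gripper open.
Joint ranges: [-2.77, 2.77], [-0.9, 2.22], [0.21, 2.48], [-1.53, 4.67], [0.24, 2.81], [-2.84, 2.84]. Speed limits (rad/s): [2.79, 2.79, 3.14, 3.14, 3.14, 3.14].

## Interface

Orientations are given as a unit quaternion [x, y, z, w].
In Python, from plant import get_state, vision, ctrl, cut_out gives the robot as it stands.
- The arm moves only by the tool jog_arm, never from a script. Its argument "commands" is text: rows parted by semicolons, each of 6 numbers parted by spaces: the shift along the world's x, y, z in m, then the turn, a rotation vector about the world's x, y, z in rad. A call has 1 to 20 rows; each row is the pose to reach, as a shift and turn from the pose commanded when the call began; what a row does not reach only later rows make up. A row lasts 1/8 s, in which the tool goes at most 62.5 mm and 10.7 degrees, less where a joint would pass 70% of its speed; a pose out of reach is approached as far as the arm can. A call with a gripper value outside its range is refused whole. "gripper" is the opening in per cent of the stroke, from 0 (shut) to 100 (fully open), set as the call begins (left out, the last holds). The fingers move at their own pace and stop on an object; "grip_force" is the grip in N (left out, the last holds). Time passes only in rows, so rows that repeat a pose let the fingers close. It gives the time, the measured TCP pose, the force and the opening at its end, in the units of the state.
- get_state(): the state, without advancing time (a new reading comes with each control period).
- vision.read_camera(name): name is "scene" or "side" or "wrist"; returns a dict with "frame" (384x512x3 uint8, red, green, blue), "z_map" (384x512 float32, m along the optical axis (not along the pixel's ray), 0 where there is no reading), "fx", "fy", "cx", "cy" (pixels), "R" (3x3) and "t" (3): a world point X has camera coordinates R X + t. Camera axes: x right, y down, z forward; pixel columns grow to the right and rows downward; lengths in m; the calibration is good to about 2 mm. A picture is of the moment at which its call begins.
- ctrl.sign_off(): hands the job in, once; it reports no verdict.
Trained networks look in the newest picture that a camera, given by its name, has taken for a name from the list of things; names that differ only in an ending like _2 or _b are one class to them, and where a whole thing is asked for, a point or a joint stands for the part that bears it (a point fixed in the world has none). Each returns a list of dicts, best first, with "conf" (0 to 1); they miss things now and then, are a little off and sometimes report something else, mostly with a low value. They report only what shows in the picture. A call takes as long as a camera call. They do not tell look-alikes from the thing itself.
- cut_out(camera, query): "pixels" (384x512 bool, what is visible of it) and "box" ([centre column, centre row, width, height] in pixels, round what is visible of it).
The state is a dict: "time": time; "qpos": joint angles; "dq": joint speeds; "joint_efforts": joint torques, N m; "eef_pos": TCP position; "tcp_rot": TCP orientation; "contact_force": force on the tool from outside, world axes, zero at the start; "wrist_torque": the same for the moment, N m; "opening": opening from 0.0 (shut) to 1.0 (fully open).
Only numpy, scipy, OpenCV 4.12 (cv2) and the standard library are available. Lean on these libraries where they do the work, as an engineer would, in place of code of your own. Each camera call takes 0.05 s, during which the arm holds its last target.

## Working session

There is one attempt and no reset: what is moved stays moved. The work goes in short steps, Python scripts to look and compute and a tool call to move; the robot and the scene stay as the last step left them, time stands still between calls to the robot, and variables do not carry over. Pictures are saved under pics/ and viewed, and the job is handed in when it is done.

Besides the shell and the picture viewer there is one more tool, called after "Request:" by a JSON object that holds its "name" and its "arguments". jog_arm: Moves the arm, as the interface text tells. Its arguments: {"type":"object","properties":{"commands":{"type":"string"},"gripper":{"type":"number"},"grip_force":{"type":"number"}},"required":["commands"]}

```bash
mkdir -p pics && ls
python3 - <<'E'
from plant import get_state, vision, ctrl, cut_out
import cv2
s=get_state();print({k:s[k] for k in ('time','eef_pos','tcp_rot','opening','contact_force')})
for n in ("scene","side","wrist"):
    c=vision.read_camera(n)
    cv2.imwrite(f"pics/{n}0.png",c["frame"][:,:,::-1])
    print(n,c["fx"],c["fy"],c["cx"],c["cy"],c["R"],c["t"])
E
```

```text
pics
{'time': 0.0, 'eef_pos': array([0.30030727, 0.60371603, 0.20982129]), 'tcp_rot': array([ 2.28857456e-01,  9.73459215e-01, -1.10725041e-03, -4.41428396e-04]), 'opening': 0.999633756515334, 'contact_force': array([ 0.08221172, -0.20791558, -0.841509  ])}
scene 358.665499884427 358.665499884427 254.61350595542154 195.70360825868087 [[-0.74160492  0.67055791 -0.01934509]
 [ 0.47157518  0.50059611 -0.7259617 ]
 [-0.47711529 -0.54749943 -0.687463  ]] [ 0.34449893 -0.22447915  1.24314692]
side 431.6543964329731 431.6543964329731 256.84033728280787 192.6780385513144 [[ 0.81961619 -0.57290016  0.0038354 ]
 [-0.34177452 -0.49430863 -0.7992804 ]
 [ 0.45980374  0.65379231 -0.60094603]] [-0.39471828  0.19663905  0.91444165]
wrist 300.7417514799598 300.7417514799598 254.97033084469408 196.96555812335203 [[ 0.44511968  0.89546978 -0.00152924]
 [ 0.85173246 -0.42285032  0.30943403]
 [ 0.27644218 -0.13903768 -0.95091968]] [-0.67351954 -0.04064197  0.37973542]
```

View pics/scene0.png

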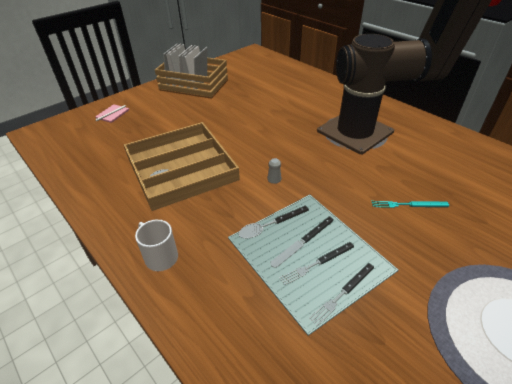

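View pics/side0.png

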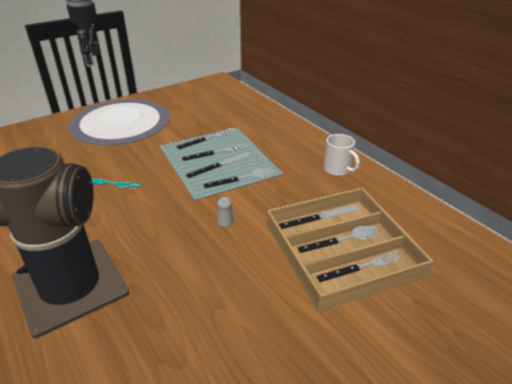

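View pics/wrist0.png

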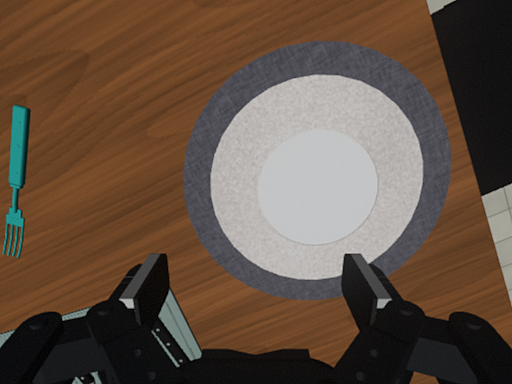

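The scene camera (spoon ~(272,222), knife ~(302,242), forks ~(318,263) and (343,292)) shows four pieces on the mat. The turquoise fork at (410,204) is the decoy. The side camera shows the tray bays: knife (320,217), spoon (338,240), fork (358,267). Next I measure.

```bash
cat > h.py <<'E'
from plant import get_state, vision, ctrl, cut_out
import numpy as np, cv2
def world(c):
    v,u=np.mgrid[0:384,0:512]; z=c["z_map"]
    P=np.stack([(u-c["cx"])/c["fx"]*z,(v-c["cy"])/c["fy"]*z,z],-1)
    return (P-c["t"])@c["R"], z>0      # R^T (Xc-t)
def proj(c,X):
    p=c["R"]@np.asarray(X)+c["t"]; return np.array([c["fx"]*p[0]/p[2]+c["cx"],c["fy"]*p[1]/p[2]+c["cy"]])
def piece(W,m):
    p=W[m]; mu=np.median(p[:,:2],0); d=cv2.fitLine(p[:,:2].astype(np.float32),cv2.DIST_HUBER,0,.01,.01).ravel()
    a=d[:2]*np.sign(d[0]); t=(p[:,:2]-d[2:])@a; n=np.array([-a[1],a[0]])
    lo,hi=np.percentile(t,[1,99]); return d[2:],a,lo,hi,np.median(p[:,2]),p[:,2].min(),p[:,2].max()
E
python3 - <<'E'
from h import *
np.set_printoptions(precision=4,suppress=True)
for cam in ("scene","side"):
    c=vision.read_camera(cam); W,ok=world(c); hsv=cv2.cvtColor(c["frame"],cv2.COLOR_RGB2HSV)
    for q in ("fork_a","knife","spoon"):
        for r in cut_out(cam,q):
            m=r["pixels"]&ok
            if r["conf"]<.2 or m.sum()<15: continue
            ctr,a,lo,hi,z,z0,z1=piece(W,m)
            b=m&(hsv[...,2]<70)
            s=""
            if b.sum()>8:
                p=W[b]; t=(p[:,:2]-ctr)@a; s=f"handle t {t.min():.3f}..{t.max():.3f} mid {ctr+a*(t.min()+t.max())/2} z {np.median(p[:,2]):.4f}"
            print(cam,q,round(r["conf"],2),np.round(r["box"]),m.sum(),"ends",ctr+a*lo,ctr+a*hi,"len %.3f ang %.3f z %.4f"%(hi-lo,np.arctan2(a[1],a[0]),z),s)
    for q in ("mug","shaker","tray"):
        for r in cut_out(cam,q):
            if r["conf"]<.3: continue
            p=W[r["pixels"]&ok]; print(cam,q,round(r["conf"],2),np.round(r["box"]),np.percentile(p,[1,50,99],axis=0))
E
```

```text
scene fork_a 0.93 [412. 204.  80.   8.] 351 ends [0.1195 0.3923] [0.2609 0.2561] len 0.196 ang -0.766 z 0.0080 
scene fork_a 0.9 [318. 262.  70.  38.] 459 ends [0.4244 0.3033] [0.6114 0.2602] len 0.192 ang -0.226 z 0.0122 handle t -0.089..0.004 mid [0.4702 0.2928] z 0.0137
scene fork_a 0.56 [350. 288.  51.  46.] 402 ends [0.4422 0.3696] [0.5951 0.3696] len 0.153 ang -0.000 z 0.0131 handle t -0.077..0.016 mid [0.4883 0.3696] z 0.0140
scene knife 0.97 [303. 244.  65.  53.] 579 ends [0.3946 0.2143] [0.603  0.2139] len 0.208 ang -0.002 z 0.0113 handle t -0.115..-0.012 mid [0.4443 0.2142] z 0.0136
scene spoon 0.92 [274. 222.  68.  34.] 510 ends [0.4077 0.1473] [0.598  0.0935] len 0.198 ang -0.276 z 0.0120 handle t -0.108..-0.013 mid [0.4547 0.134 ] z 0.0128
scene mug 0.98 [157. 247.  39.  55.] [[ 0.7426 -0.0459  0.0005]
 [ 0.7821  0.0283  0.0582]
 [ 0.8184  0.0519  0.0937]]
scene shaker 0.79 [276. 171.  14.  24.] [[ 0.3696 -0.0177  0.0045]
 [ 0.3896  0.0021  0.0399]
 [ 0.3993  0.0115  0.0739]]
scene tray 0.91 [182. 168. 117.  88.] [[ 0.4    -0.4071  0.0009]
 [ 0.5559 -0.2284  0.0184]
 [ 0
[... 435 characters left out ...]
.4821 0.3649] z 0.0131
side knife 0.54 [218. 162.  56.  23.] 264 ends [0.393 0.207] [0.5913 0.2141] len 0.198 ang 0.036 z 0.0117 handle t -0.113..-0.013 mid [0.4387 0.2086] z 0.0131
side spoon 0.73 [238. 179.  74.  14.] 411 ends [0.4016 0.1384] [0.5984 0.0996] len 0.201 ang -0.195 z 0.0119 handle t -0.086..0.010 mid [0.4486 0.1292] z 0.0132
side mug 0.74 [340. 154.  37.  40.] [[ 0.7353 -0.0615  0.0032]
 [ 0.7602 -0.0061  0.0613]
 [ 0.8139  0.0491  0.0936]]
side shaker 0.65 [225. 212.  18.  28.] [[ 0.3575 -0.0304  0.0001]
 [ 0.3703 -0.0216  0.0374]
 [ 0.3938 -0.0024  0.0732]]
side tray 0.98 [350. 251. 168. 121.] [[ 0.3895 -0.4104  0.0027]
 [ 0.5461 -0.2714  0.019 ]
 [ 0.7023 -0.0894  0.0497]]
```

Request:
{"name": "jog_arm", "arguments": {"commands": "0.06 -0.10 0.03 0 0 0.12;0.12 -0.20 0.06 0 0 0.24;0.16 -0.30 0.06 0 0 0.36;0.18 -0.35 0.06 0 0 0.46;0.18 -0.35 0.06 0 0 0.46;0.18 -0.35 0.06 0 0 0.46;0.18 -0.35 0.06 0 0 0.46;0.18 -0.35 0.06 0 0 0.46;0.18 -0.35 0.06 0 0 0.46", "gripper": 100}}

```text
time: 1.98
eef_pos: [0.4804, 0.2548, 0.2711]
tcp_rot: [0.001, 1.0, 0.0, -0.0]
contact_force: [0.6, 0.0, 0.1]
opening: 1.0
```

```bash
cat > meas.py <<'E'
from h import *
import sys
np.set_printoptions(precision=4,suppress=True)
s=get_state();print(s["time"],s["eef_pos"],s["tcp_rot"],s["qpos"])
cam="wrist"; c=vision.read_camera(cam); W,ok=world(c); hsv=cv2.cvtColor(c["frame"],cv2.COLOR_RGB2HSV)
cv2.imwrite("pics/%s.png"%sys.argv[1],c["frame"][:,:,::-1])
for q in ("fork_a","knife","spoon"):
    for r in cut_out(cam,q):
        m=r["pixels"]&ok
        if r["conf"]<.2 or m.sum()<30: continue
        b=m&(hsv[...,2]<70)&(W[...,2]<.03)
        ctr,a,lo,hi,z,z0,z1=piece(W,m)
        s=""
        if b.sum()>30:
            rect=cv2.minAreaRect(W[b][:,:2].astype(np.float32)*1000); p=W[b]
            _,a,_,_,_,_,_=piece(W,b); t=(p[:,:2]-ctr)@a; mid=np.array(rect[0])/1000
            s=f"handle mid {mid} size {np.round(rect[1],1)} z {np.median(p[:,2]):.4f} yaw {np.arctan2(a[1],a[0]):.3f} origin {mid+a*(.030 if q=='knife' else .025)}"
        print(q,round(r["conf"],2),np.round(r["box"]),m.sum(),"len %.3f z %.4f"%(hi-lo,z),s)
E
python3 meas.py wr1
```

```text
1.975 [0.4804 0.2548 0.2711] [ 0.0007  1.      0.0002 -0.0002] [ 0.3009 -0.0464  1.8323  0.0005  1.356  -1.2685]
fork_a 0.96 [332. 191.  28. 135.] 1334 len 0.197 z 0.0118 handle mid [0.4853 0.367 ] size [98.3 19. ] z 0.0126 yaw 0.006 origin [0.5103 0.3671]
fork_a 0.77 [271. 178.  42. 133.] 1507 len 0.198 z 0.0116 handle mid [0.4664 0.289 ] size [17.3 97.8] z 0.0126 yaw -0.209 origin [0.4909 0.2838]
knife 0.83 [225. 163.  21. 152.] 1958 len 0.212 z 0.0107 handle mid [0.4416 0.2107] size [106.7  15.7] z 0.0125 yaw 0.011 origin [0.4716 0.211 ]
```

View pics/wr1.png

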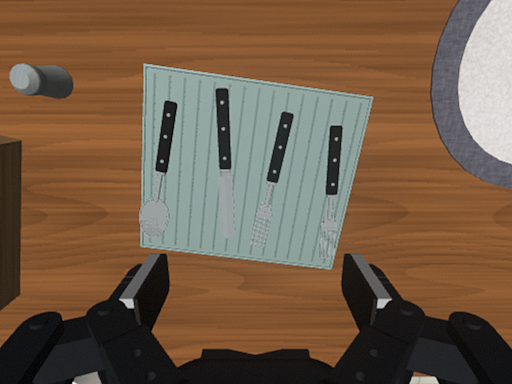

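The wrist view shows all four pieces: spoon (162,170), knife (225,163), fork (271,178), fork (332,191). The measured lengths and heights fit the task data. Next I look at the tray.

Request:
{"name": "jog_arm", "arguments": {"commands": "0.01 -0.12 0.01 0 0 0;0.02 -0.25 0.02 0 0 0;0.03 -0.38 0.02 0 0 0;0.04 -0.50 0.02 0 0 0;0.04 -0.50 0.02 0 0 0;0.04 -0.50 0.02 0 0 0;0.04 -0.50 0.02 0 0 0;0.04 -0.50 0.02 0 0 0;0.04 -0.50 0.02 0 0 0;0.04 -0.50 0.02 0 0 0;0.04 -0.50 0.02 0 0 0"}}

```text
time: 3.55
eef_pos: [0.521, -0.2439, 0.2912]
tcp_rot: [-0.0, 1.0, 0.0, 0.0]
contact_force: [0.0, -0.0, -0.6]
opening: 1.002
```

```bash
python3 meas.py wr2
python3 - <<'E'
from h import *
np.set_printoptions(precision=4,suppress=True)
for cam in ("wrist","scene","side"):
    c=vision.read_camera(cam); W,ok=world(c)
    r=cut_out(cam,"tray")
    if not r: continue
    m=cv2.dilate(r[0]["pixels"].astype(np.uint8),np.ones((3,3)))>0
    p=W[m&ok&(W[...,2]>.044)&(W[...,2]<.054)]
    rect=cv2.minAreaRect(p[:,:2].astype(np.float32)); print(cam,r[0]["conf"],rect,len(p), cv2.boxPoints(rect))
    p=W[m&ok&(W[...,2]>.034)&(W[...,2]<.043)]; print("part",len(p))
E
```

```text
3.55 [ 0.521  -0.2439  0.2912] [-0.0002  1.      0.0002  0.    ] [-0.6144  0.0153  1.7352  0.0003  1.3913 -2.1857]
spoon 0.94 [488. 157.  46. 102.] 1467 len 0.144 z 0.0108 handle mid [0.4783 0.1205] size [17.1 48.7] z 0.0123 yaw -0.096 origin [0.5032 0.1181]
wrist 0.64 ((0.5506030321121216, -0.24942168593406677), (0.28220853209495544, 0.26833826303482056), 75.77630615234375) 3668 [[ 0.3859 -0.3532]
 [ 0.646  -0.4192]
 [ 0.7153 -0.1456]
 [ 0.4552 -0.0797]]
part 2862
scene 0.57 ((0.5512832403182983, -0.24614858627319336), (0.2881166934967041, 0.26828062534332275), 75.68838500976562) 656 [[ 0.3857 -0.3526]
 [ 0.6457 -0.4189]
 [ 0.7169 -0.1397]
 [ 0.4569 -0.0734]]
part 961
side 0.85 ((0.5490650534629822, -0.2470208704471588), (0.2861667573451996, 0.2698066532611847), 75.65701293945312) 1286 [[ 0.3829 -0.3522]
 [ 0.6443 -0.4191]
 [ 0.7152 -0.1418]
 [ 0.4538 -0.075 ]]
part 1674
```

View pics/wr2.png

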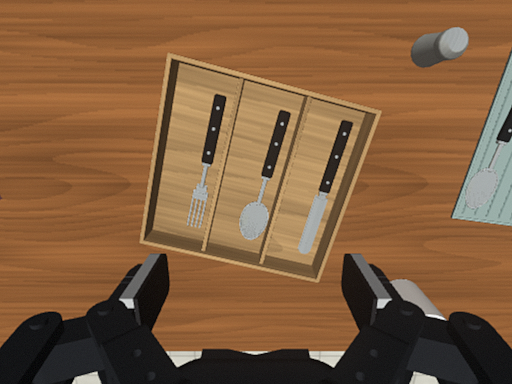

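The wrist view shows the tray with fork (212,155), spoon (270,170) and knife (332,180), so left to right (−y to +y) the bays are fork, spoon, knife. The tray centre is about (0.5505,−0.2485) and its yaw about −0.249. Now I measure the tray pieces' handles.

```bash
cat > trayh.py <<'E'
from h import *
import sys
np.set_printoptions(precision=4,suppress=True)
C=np.array([.5505,-.2485]);psi=-.2487
c=vision.read_camera("wrist"); W,ok=world(c); hsv=cv2.cvtColor(c["frame"],cv2.COLOR_RGB2HSV)
if len(sys.argv)>1: cv2.imwrite("pics/%s.png"%sys.argv[1],c["frame"][:,:,::-1])
Rm=np.array([[np.cos(psi),np.sin(psi)],[-np.sin(psi),np.cos(psi)]])
T=(W[...,:2]-C)@Rm.T
m=ok&(hsv[...,2]<60)&(W[...,2]<.035)&(W[...,2]>.008)&(abs(T[...,0])<.126)&(abs(T[...,1])<.133)
n,l,st,_=cv2.connectedComponentsWithStats(m.astype(np.uint8))
for i in range(1,n):
    if st[i,4]<150: continue
    p=T[l==i]; rc=cv2.minAreaRect(p.astype(np.float32)*1000); v=cv2.fitLine(p.astype(np.float32),cv2.DIST_HUBER,0,.01,.01).ravel(); v*=np.sign(v[0])
    print("tray-frame handle mid mm",np.round(rc[0],1),"size",np.round(rc[1],1),"yaw rel %.3f"%(v[1]/v[0]),"z %.4f"%np.median(W[l==i][:,2]))
E
python3 trayh.py
```

```text
tray-frame handle mid mm [-50.9 -70.7] size [97.5 15.2] yaw rel -0.001 z 0.0146
tray-frame handle mid mm [-52.2  21.4] size [15.6 97.8] yaw rel -0.017 z 0.0146
tray-frame handle mid mm [-56. 112.] size [107.3  17.3] yaw rel 0.002 z 0.0147
```

Tray pieces are where the description says. I start with the knife: move above it with a moderate opening.

Request:
{"name": "jog_arm", "arguments": {"commands": "-0.01 0.12 -0.01 0 0 0;-0.03 0.25 -0.02 0 0 0;-0.04 0.38 -0.05 0 0 0;-0.05 0.455 -0.12 0 0 0;-0.05 0.455 -0.18 0 0 0;-0.05 0.455 -0.21 0 0 0;-0.05 0.455 -0.21 0 0 0;-0.05 0.455 -0.21 0 0 0;-0.05 0.455 -0.21 0 0 0;-0.05 0.455 -0.21 0 0 0", "gripper": 45, "grip_force": 40}}

```text
time: 5.35
eef_pos: [0.4702, 0.2095, 0.0805]
tcp_rot: [-0.0, 1.0, -0.0, -0.001]
contact_force: [-0.5, 0.3, 0.4]
opening: 0.449
```

```bash
python3 meas.py wr3
```

```text
5.35 [0.4702 0.2095 0.0805] [-0.      1.     -0.0004 -0.0009] [ 0.2222  0.0865  2.0659 -0.0005  0.9912 -1.3484]
fork_a 0.93 [441. 242.  55. 166.] 3336 len 0.152 z 0.0123 handle mid [0.5015 0.3687] size [133.2  23.6] z 0.0126 yaw 0.003 origin [0.5265 0.3688]
fork_a 0.58 [337. 240.  87. 214.] 2854 len 0.198 z 0.0125 handle mid [0.4684 0.2891] size [ 20.9 102.5] z 0.0127 yaw -0.215 origin [0.4928 0.2838]
knife 0.71 [255. 214.  26. 239.] 5249 len 0.211 z 0.0115 handle mid [0.4431 0.2104] size [111.9  16.1] z 0.0127 yaw 0.013 origin [0.4731 0.2108]
spoon 0.94 [146. 205.  58. 184.] 3591 len 0.160 z 0.0124 handle mid [0.4701 0.1254] size [ 16.3 137.5] z 0.0125 yaw -0.235 origin [0.4944 0.1196]
```

View pics/wr3.png

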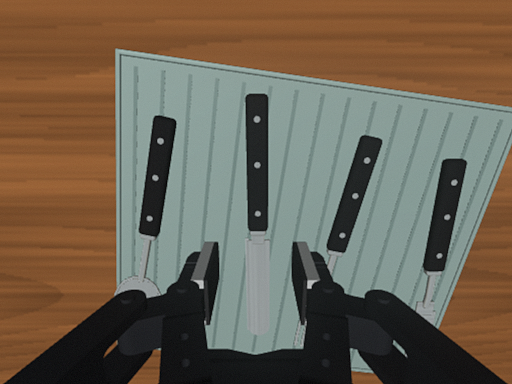

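The wrist view shows the knife at (257,160), the black-handled one with a blade, centred between the jaws (200–310). I descend and check for contact.

Request:
{"name": "jog_arm", "arguments": {"commands": "0.002 0.001 -0.03 0 0 0.012;0.002 0.001 -0.05 0 0 0.012;0.002 0.001 -0.065 0 0 0.012;0.002 0.001 -0.072 0 0 0.012;0.002 0.001 -0.072 0 0 0.012;0.002 0.001 -0.072 0 0 0.012"}}

```text
time: 6.3
eef_pos: [0.4735, 0.2104, 0.0101]
tcp_rot: [-0.005, 1.0, 0.0, 0.001]
contact_force: [-0.3, 0.2, -0.1]
opening: 0.444
```

Request:
{"name": "jog_arm", "arguments": {"commands": "0 0 0 0 0 0;0 0 0 0 0 0;0 0 0 0 0 0;0 0 0 0 0 0;0 0 0 0 0 0", "gripper": 25}}

```text
time: 6.92
eef_pos: [0.4727, 0.2103, 0.0092]
tcp_rot: [-0.005, 1.0, -0.0, -0.0]
contact_force: [-0.4, 0.3, 0.2]
opening: 0.247
```

Request:
{"name": "jog_arm", "arguments": {"commands": "0 0 -0.002 0 0 0;0 0 -0.004 0 0 0;0 0 -0.004 0 0 0;0 0 -0.004 0 0 0"}}

```text
time: 7.42
eef_pos: [0.4727, 0.2103, 0.0052]
tcp_rot: [-0.005, 1.0, -0.0, -0.0]
contact_force: [-1.0, -0.4, 0.2]
opening: 0.253
```

Request:
{"name": "jog_arm", "arguments": {"commands": "0 0 0 0 0 0;0 0 0 0 0 0;0 0 0 0 0 0;0 0 0 0 0 0;0 0 0 0 0 0", "gripper": 0, "grip_force": 40}}

```text
time: 8.05
eef_pos: [0.4727, 0.2103, 0.0052]
tcp_rot: [-0.005, 1.0, -0.0, 0.0]
contact_force: [-0.3, -0.1, -0.8]
opening: 0.0
```

The fingers shut fully, so the grasp missed. I look before doing anything else.

Run:
```python
from h import *
for cam in ("wrist","side","scene"):
    c=vision.read_camera(cam); f=c["frame"]
    u,v=proj(c,[.473,.21,.01]).astype(int) if cam!="wrist" else (255,280)
    h=50 if cam!="wrist" else 104
    f=f[max(0,v-h):v+h,max(0,u-h*4//3):u+h*4//3]
    cv2.imwrite(f"pics/m_{cam}.png",cv2.resize(f,None,fx=(5 if h==50 else 2.4),fy=(5 if h==50 else 2.4),interpolation=cv2.INTER_CUBIC)[:,:,::-1])
print(get_state()["opening"])
```

```text
-0.0013681978750866948
```

View pics/m_wrist.png

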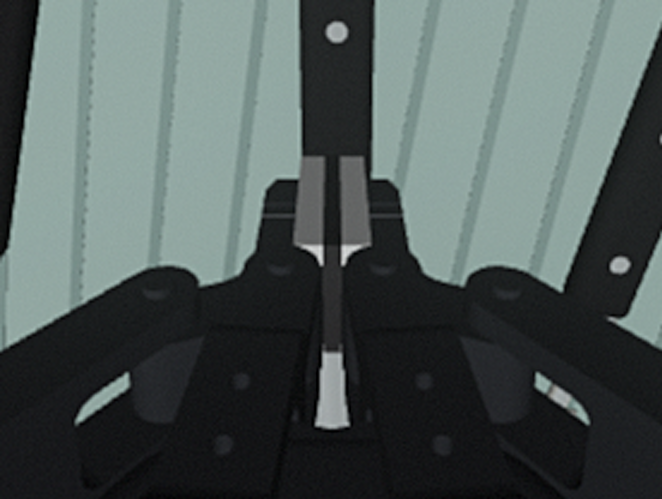

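View pics/m_scene.png

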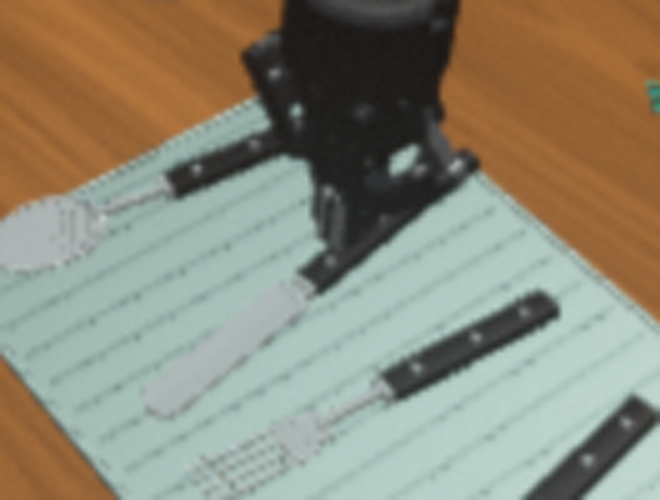

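Run:
```python
from h import *
np.set_printoptions(precision=4,suppress=True,linewidth=200)
c=vision.read_camera("wrist"); W,ok=world(c)
# crop scale 2.4, origin u=255-138=117, v=280-104=176
for (x,y) in [(312,158),(312,170),(312,200),(312,240),(354,158),(354,200),(332,170),(332,200),(332,300),(336,120),(270,190)]:
    u=117+x/2.4; v=176+y/2.4; print((x,y),W[int(v),int(u)],c["z_map"][int(v),int(u)])
c=vision.read_camera("scene"); W,ok=world(c)
u0,v0=proj(c,[.473,.21,.01]).astype(int)
for (x,y) in [(325,225),(330,240),(340,240),(345,250),(330,255),(318,270),(325,200),(335,215)]:
    u=u0-66+x/5; v=v0-50+y/5; print((x,y),(int(u),int(v)),W[int(v),int(u)])
```

```text
(312, 158) [0.4617 0.2055 0.0301] 0.15214428
(312, 170) [0.4614 0.2057 0.0361] 0.14638846
(312, 200) [0.4616 0.206  0.0483] 0.13488866
(312, 240) [0.4618 0.2063 0.0615] 0.122399755
(354, 158) [0.4618 0.2141 0.0298] 0.15255761
(354, 200) [0.4616 0.2136 0.048 ] 0.13517952
(332, 170) [0.4613 0.2096 0.0362] 0.14631847
(332, 200) [0.4616 0.2095 0.0482] 0.13491598
(332, 300) [0.473  0.2097 0.0626] 0.12476936
(336, 120) [0.4606 0.2107 0.0135] 0.16770715
(270, 190) [0.4657 0.1969 0.0374] 0.14643389
(325, 225) (307, 229) [0.4845 0.2123 0.041 ]
(330, 240) (308, 232) [0.4843 0.2162 0.033 ]
(340, 240) (310, 232) [0.4792 0.2184 0.0308]
(345, 250) (311, 234) [0.4697 0.2153 0.0131]
(330, 255) (308, 235) [0.4777 0.2125 0.0133]
(318, 270) (305, 238) [0.4919 0.215  0.0156]
(325, 200) (307, 224) [0.4842 0.2102 0.0571]
(335, 215) (309, 227) [0.4856 0.2182 0.0539]
```

View pics/m_side.png

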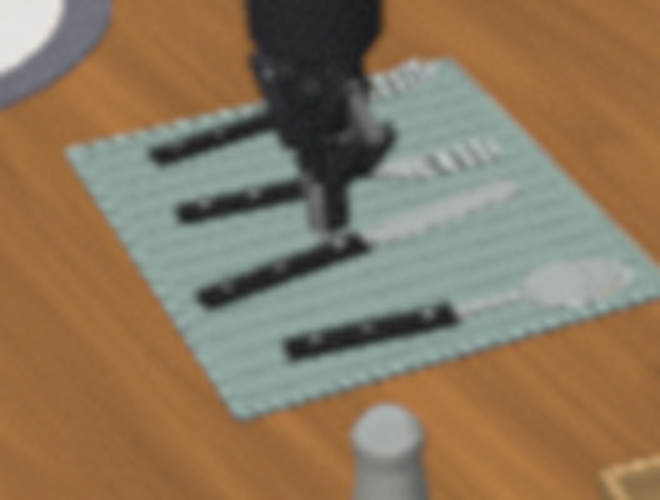

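The depth maps put the shut fingertips at z≈0.028 while the state reports a TCP of z≈0.005, so the real tips sit about 2 cm higher than reported. The knife was not touched. I measure the tip height properly.

Run:
```python
from h import *
np.set_printoptions(precision=4,suppress=True,linewidth=200)
s=get_state(); print(s["eef_pos"],s["qpos"])
c=vision.read_camera("wrist"); W,ok=world(c)
for u in (245,247,264):
    print(u,[(v,round(float(W[v,u,2]),4)) for v in range(236,250)])
for cam in ("scene","side"):
    c=vision.read_camera(cam); W,ok=world(c)
    m=ok&(abs(W[...,0]-.473)<.016)&(abs(W[...,1]-.2105)<.014)&(W[...,2]>.017)&(W[...,2]<.05)
    print(cam,np.sort(W[m][:,2])[:25])
```

```text
[0.4727 0.2103 0.0052] [ 0.2223  0.2176  2.0859 -0.      0.8381 -1.3587]
245 [(236, 0.0131), (237, 0.0127), (238, 0.0121), (239, 0.0124), (240, 0.0294), (241, 0.0305), (242, 0.0308), (243, 0.0319), (244, 0.0336), (245, 0.0353), (246, 0.0361), (247, 0.0376), (248, 0.0379), (249, 0.0386)]
247 [(236, 0.0139), (237, 0.0128), (238, 0.0132), (239, 0.0136), (240, 0.028), (241, 0.03), (242, 0.0312), (243, 0.0332), (244, 0.0336), (245, 0.0346), (246, 0.0359), (247, 0.0375), (248, 0.0382), (249, 0.0375)]
264 [(236, 0.0129), (237, 0.013), (238, 0.0129), (239, 0.0129), (240, 0.0274), (241, 0.0296), (242, 0.0319), (243, 0.032), (244, 0.0329), (245, 0.0339), (246, 0.0363), (247, 0.0366), (248, 0.0378), (249, 0.0382)]
scene [0.0247 0.0284 0.0297 0.0306 0.0315 0.0321 0.0332 0.0336 0.0337 0.0345 0.0346 0.0351 0.0354 0.0355 0.0366 0.0369 0.0372 0.0382 0.0382 0.0383 0.0384 0.0388 0.039  0.0403 0.0403]
side [0.0272 0.0283 0.0291 0.0295 0.0301 0.0312 0.0329 0.0336 0.034  0.0343 0.0347 0.0353 0.0356 0.0361 0.0362 0.0369 0.0371 0.0372 0.0374 0.0387 0.039  0.0392 0.0395 0.0396 0.04  ]
```

The three cameras agree: the tips are at ≈0.0275, an offset of +0.022 from the reported z. I open and descend in small steps, watching the force.

Request:
{"name": "jog_arm", "arguments": {"commands": "0 0 0 0 0 0;0 0 0 0 0 0;0 0 0 0 0 0;0 0 -0.006 0 0 0;0 0 -0.012 0 0 0;0 0 -0.016 0 0 0;0 0 -0.016 0 0 0;0 0 -0.016 0 0 0", "gripper": 35}}

```text
time: 9.45
eef_pos: [0.4728, 0.2103, -0.0107]
tcp_rot: [-0.005, 1.0, 0.0, 0.0]
contact_force: [-0.4, 0.6, 0.5]
opening: 0.351
```

Request:
{"name": "jog_arm", "arguments": {"commands": "0 0 -0.002 0 0 0;0 0 -0.004 0 0 0;0 0 -0.004 0 0 0;0 0 -0.004 0 0 0"}}

```text
time: 9.95
eef_pos: [0.4727, 0.2103, -0.0148]
tcp_rot: [-0.005, 1.0, -0.0, 0.0]
contact_force: [-0.5, -0.1, -0.2]
opening: 0.353
```

Run:
```python
from h import *
np.set_printoptions(precision=4,suppress=True,linewidth=200)
c=vision.read_camera("wrist"); W,ok=world(c)
cv2.imwrite("pics/m4.png",c["frame"][:,:,::-1])
m=ok&(abs(W[...,0]-.463)<.006)&(abs(W[...,1]-.2105)>.0115)&(abs(W[...,1]-.2105)<.022)&(W[...,2]>.0055)&(W[...,2]<.03)
print(np.sort(W[m][:,2])[:25])
```

```text
[0.0056 0.0057 0.0057 0.0058 0.0061 0.0066 0.0067 0.0068 0.0069 0.0071 0.009  0.0093 0.0093 0.0094 0.0097 0.0098 0.0098 0.0099 0.0099 0.01   0.0101 0.0101 0.0101 0.0102 0.0103]
```

View pics/m4.png

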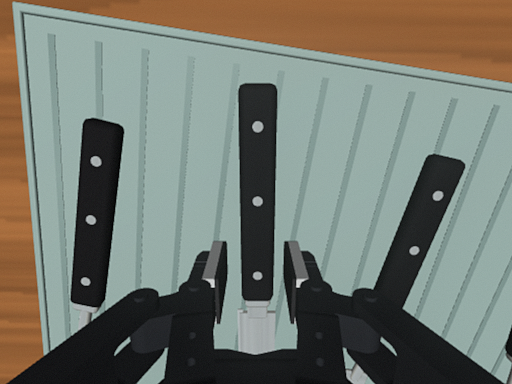

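The fingers straddle the knife handle with the tips at ≈0.010, still clear of the mat. I go down 2 mm more and close.

Request:
{"name": "jog_arm", "arguments": {"commands": "0 0 -0.002 0 0 0;0 0 -0.002 0 0 0"}}

```text
time: 10.25
eef_pos: [0.473, 0.2104, -0.0165]
tcp_rot: [-0.005, 1.0, 0.0, 0.0]
contact_force: [0.5, 0.2, 3.0]
opening: 0.349
```

Request:
{"name": "jog_arm", "arguments": {"commands": "0 0 0 0 0 0;0 0 0 0 0 0;0 0 0 0 0 0;0 0 0 0 0 0;0 0 0 0 0 0", "gripper": 0, "grip_force": 50}}

```text
time: 10.88
eef_pos: [0.4739, 0.2106, -0.0156]
tcp_rot: [-0.005, 1.0, 0.0, 0.001]
contact_force: [-0.1, -0.4, 5.9]
opening: 0.177
```

Gripped: opening 0.177, and about 6 N shows the tips just reaching the mat, so I will stay 2 mm higher for the others. Now I lift.

Request:
{"name": "jog_arm", "arguments": {"commands": "0 0 0.01 0 0 0;0 0 0.03 0 0 0;0 0 0.06 0 0 0;0 0 0.10 0 0 0;0 0 0.14 0 0 0;0 0 0.16 0 0 0;0 0 0.16 0 0 0;0 0 0.16 0 0 0"}}

```text
time: 11.88
eef_pos: [0.4717, 0.2101, 0.1419]
tcp_rot: [-0.005, 1.0, -0.0, -0.001]
contact_force: [0.2, 0.1, -1.2]
opening: 0.177
```

Run:
```python
from h import *
c=vision.read_camera("wrist"); cv2.imwrite("pics/m5.png",c["frame"][:,:,::-1])
c=vision.read_camera("side"); cv2.imwrite("pics/m5s.png",cv2.resize(c["frame"][60:240,120:360],None,fx=3,fy=3)[:,:,::-1])
```

```text
(no output)
```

View pics/m5.png

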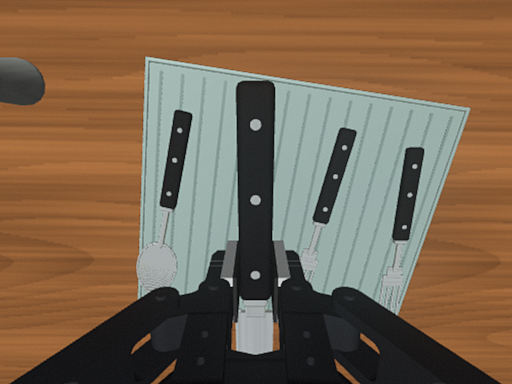

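View pics/m5s.png

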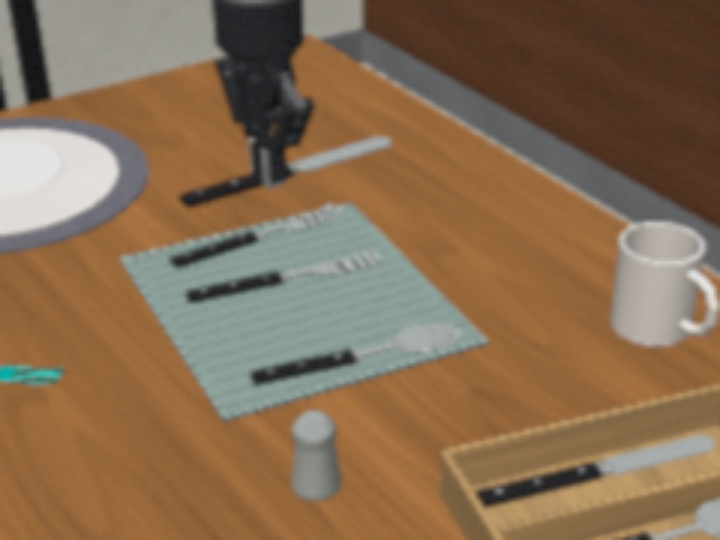

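The knife is held level (wrist (255,190); in the side view it hangs horizontal at (285,170)). I carry it above its bay and turn it to the tray's yaw.

Request:
{"name": "jog_arm", "arguments": {"commands": "0.02 -0.05 0 0 0 -0.04;0.03 -0.10 0 0 0 -0.08;0.04 -0.16 0 0 0 -0.12;0.05 -0.22 0 0 0 -0.16;0.06 -0.28 0 0 0 -0.20;0.07 -0.34 0 0 0 -0.24;0.072 -0.378 0 0 0 -0.26;0.072 -0.378 -0.03 0 0 -0.26;0.072 -0.378 -0.05 0 0 -0.26;0.072 -0.378 -0.05 0 0 -0.26;0.072 -0.378 -0.05 0 0 -0.26"}}

```text
time: 13.35
eef_pos: [0.545, -0.1672, 0.0935]
tcp_rot: [0.124, 0.992, -0.0, 0.0]
contact_force: [-0.6, -0.8, -0.6]
opening: 0.182
```

```bash
cat > held.py <<'E'
from h import *
import sys
# held piece: handle pixels near the fingers, in the tray frame
np.set_printoptions(precision=4,suppress=True)
C=np.array([.5505,-.2485]);psi=-.2487
s=get_state(); print(s["time"],s["eef_pos"],s["tcp_rot"],s["opening"],s["qpos"][5])
Rm=np.array([[np.cos(psi),np.sin(psi)],[-np.sin(psi),np.cos(psi)]])
print("tcp in tray mm",1000*Rm@(s["eef_pos"][:2]-C))
c=vision.read_camera("wrist"); cv2.imwrite("pics/%s.png"%sys.argv[1],c["frame"][:,:,::-1])
W,ok=world(c); hsv=cv2.cvtColor(c["frame"],cv2.COLOR_RGB2HSV); T=(W[...,:2]-C)@Rm.T
tc=Rm@(s["eef_pos"][:2]-C); z=s["eef_pos"][2]+.0285
D=T-tc
m=ok&(hsv[...,2]<70)&(abs(W[...,2]-z)<.008)&(D[...,0]<-.015)&(D[...,0]>-.1)&(abs(D[...,1])<.02)
p=T[m]
if len(p)>50:
    v=cv2.fitLine(p.astype(np.float32),cv2.DIST_HUBER,0,.01,.01).ravel(); v*=np.sign(v[0])
    print("held handle n",len(p),"yaw rel %.3f"%(v[1]/v[0]),"y at tcp x mm %.1f"%(1000*(v[3]+(tc[0]-v[2])*v[1]/v[0])),"back end x mm rel tcp %.1f"%(1000*(p[:,0].min()-tc[0])),"top z",np.median(W[m][:,2]))
E
python3 held.py k1
```

```text
13.35 [ 0.545  -0.1672  0.0935] [ 0.1241  0.9923 -0.0001  0.0002] 0.18187943023536565 -1.7976292862138272
tcp in tray mm [-25.2903  77.431 ]
held handle n 5308 yaw rel -0.002 y at tcp x mm 76.8 back end x mm rel tcp -86.5 top z 0.12186926867800325
```

View pics/k1.png

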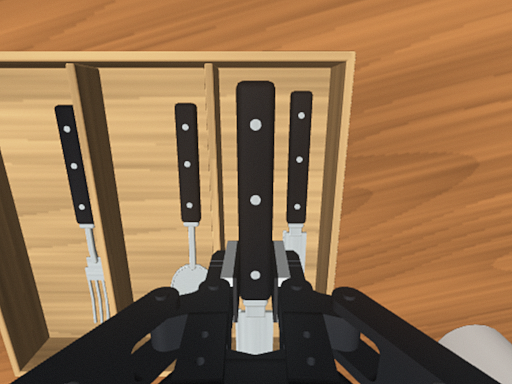

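The knife is held at tray y=+77, aligned (−0.002 rad), with partition and neighbour both clear. I lower it.

Request:
{"name": "jog_arm", "arguments": {"commands": "0 0 -0.03 0 0 0;0 0 -0.055 0 0 0;0 0 -0.075 0 0 0;0 0 -0.09 0 0 0;0 0 -0.10 0 0 0;0 0 -0.101 0 0 0;0 0 -0.101 0 0 0;0 0 -0.101 0 0 0"}}

```text
time: 14.4
eef_pos: [0.5454, -0.1681, -0.007]
tcp_rot: [0.125, 0.992, -0.0, 0.001]
contact_force: [0.8, -0.5, -0.8]
opening: 0.179
```

```bash
python3 held.py k2
```

```text
14.4 [ 0.5454 -0.1681 -0.007 ] [ 0.1246  0.9922 -0.0003  0.0008] 0.17850997131103882 -1.7976094839085255
tcp in tray mm [-24.7925  76.7072]
held handle n 5299 yaw rel -0.002 y at tcp x mm 76.1 back end x mm rel tcp -86.6 top z 0.02129337604223415
```

View pics/k2.png

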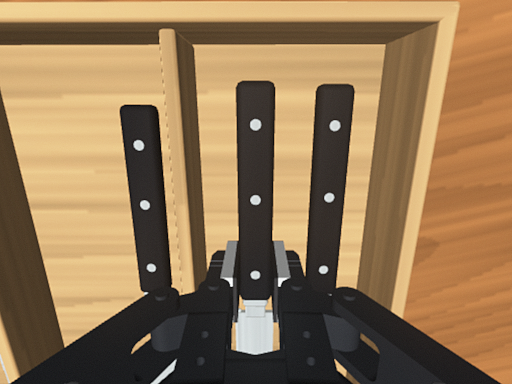

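The knife top is at 0.0213, which leaves it 6 mm above the floor. I lower it 4 mm more and open slightly.

Request:
{"name": "jog_arm", "arguments": {"commands": "0 0 -0.002 0 0 0;0 0 -0.004 0 0 0;0 0 -0.004 0 0 0"}}

```text
time: 14.82
eef_pos: [0.5445, -0.1676, -0.0121]
tcp_rot: [0.125, 0.992, 0.0, -0.0]
contact_force: [0.3, -0.4, 0.1]
opening: 0.179
```

Request:
{"name": "jog_arm", "arguments": {"commands": "0 0 0 0 0 0;0 0 0 0 0 0;0 0 0 0 0 0;0 0 0 0 0 0;0 0 0.01 0 0 0;0 0 0.03 0 0 0;0 0 0.06 0 0 0;0 0 0.11 0 0 0;0 0 0.17 0 0 0;0 0 0.17 0 0 0;0 0 0.17 0 0 0", "gripper": 28}}

```text
time: 16.2
eef_pos: [0.5448, -0.1677, 0.1595]
tcp_rot: [0.125, 0.992, -0.0, 0.001]
contact_force: [0.1, -0.1, -0.7]
opening: 0.281
```

```bash
python3 trayh.py k3
```

```text
tray-frame handle mid mm [-57.7  76.8] size [ 15.1 108. ] yaw rel -0.006 z 0.0147
tray-frame handle mid mm [-56.3 112.4] size [ 16.3 107.2] yaw rel 0.001 z 0.0147
tray-frame handle mid mm [-52.4  21.8] size [15.8 98.2] yaw rel -0.017 z 0.0146
tray-frame handle mid mm [-49.7 -70.1] size [ 16.1 100.2] yaw rel 0.000 z 0.0144
```

View pics/k3.png

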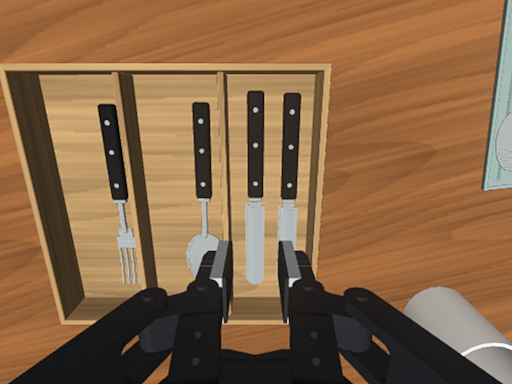

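The knife lies in its bay at tray y=+77, flat (z 0.0147), and the others have not moved. In the picture the two knives are at (255,145) and (290,145). Next is the spoon.

Request:
{"name": "jog_arm", "arguments": {"commands": "-0.01 0.06 0 0 0 0;-0.03 0.12 0 0 0 0;-0.04 0.18 0 0 0 0;-0.06 0.24 0 0 0 0;-0.068 0.294 -0.02 0 0 0.015;-0.068 0.294 -0.06 0 0 0.015;-0.068 0.294 -0.09 0 0 0.015;-0.068 0.294 -0.09 0 0 0.015;-0.068 0.294 -0.09 0 0 0.015;-0.068 0.294 -0.09 0 0 0.015", "gripper": 40}}

```text
time: 17.5
eef_pos: [0.4779, 0.1261, 0.0697]
tcp_rot: [0.117, 0.993, 0.0, 0.001]
contact_force: [-0.3, 0.9, -0.2]
opening: 0.397
```

```bash
cat > pick.py <<'E'
from h import *
import sys
# piece under the open gripper: fit the handle behind the jaws
np.set_printoptions(precision=4,suppress=True)
back={"knife":.085}.get(sys.argv[2],.075)
s=get_state(); e=s["eef_pos"]; print(s["time"],e,s["tcp_rot"],s["opening"],s["qpos"][5])
from scipy.spatial.transform import Rotation as Ro
y=Ro.from_quat(s["tcp_rot"]).as_matrix()[:,1]; yaw=np.arctan2(y[1],y[0])-np.pi/2; print("tool yaw %.3f"%yaw)
c=vision.read_camera("wrist"); cv2.imwrite("pics/%s.png"%sys.argv[1],c["frame"][:,:,::-1])
W,ok=world(c); hsv=cv2.cvtColor(c["frame"],cv2.COLOR_RGB2HSV)
a=np.array([np.cos(yaw),np.sin(yaw)]); n=np.array([-a[1],a[0]]); D=W[...,:2]-e[:2]
m=ok&(hsv[...,2]<70)&(W[...,2]>.009)&(W[...,2]<.017)&(abs(D@n)<.035)&(abs(D@a)<.12)
k,l,st,_=cv2.connectedComponentsWithStats(m.astype(np.uint8)); i=1+np.argmax(st[1:,4]); p=W[l==i]
rc=cv2.minAreaRect(p[:,:2].astype(np.float32)*1000)
v=cv2.fitLine(p[:,:2].astype(np.float32),cv2.DIST_HUBER,0,.01,.01).ravel(); d=v[:2]*np.sign(v[0]); o=v[2:]
t=(p[:,:2]-o)@d; org=o+d*(np.percentile(t,.3)+back)
print("handle n",len(p),"size",np.round(rc[1],1),"z %.4f"%np.median(p[:,2]),"yaw %.3f"%np.arctan2(d[1],d[0]),"origin",org,"shift",org-e[:2],"turn %.3f"%(np.arctan2(d[1],d[0])-yaw))
E
python3 pick.py s1 spoon
```

```text
17.5 [0.4779 0.1261 0.0697] [0.1174 0.9931 0.0002 0.0013] 0.39710831164039895 -1.2830334376460713
tool yaw -0.235
handle n 2643 size [16.2 98.9] z 0.0127 yaw -0.234 origin [0.4765 0.1235] shift [-0.0014 -0.0026] turn 0.001
```

View pics/s1.png

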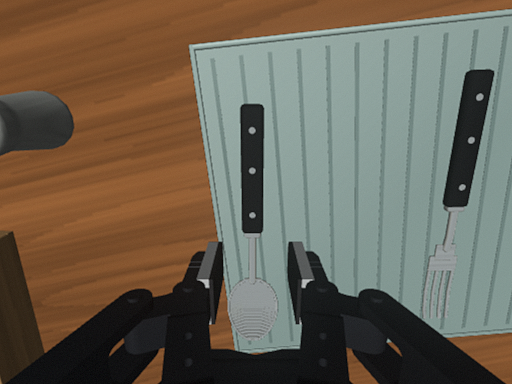

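The spoon at (252,170), with its oval bowl at (252,305), lies between the jaws. I correct by (−1.5, −2.5) mm and go down.

Request:
{"name": "jog_arm", "arguments": {"commands": "-0.0015 -0.0025 -0.02 0 0 0;-0.0015 -0.0025 -0.045 0 0 0;-0.0015 -0.0025 -0.065 0 0 0;-0.0015 -0.0025 -0.078 0 0 0;-0.0015 -0.0025 -0.0835 0 0 0;-0.0015 -0.0025 -0.0835 0 0 0;-0.0015 -0.0025 -0.0835 0 0 0"}}

```text
time: 18.42
eef_pos: [0.476, 0.1238, -0.0145]
tcp_rot: [0.117, 0.993, 0.0, 0.001]
contact_force: [-0.0, -1.0, 0.3]
opening: 0.402
```

Request:
{"name": "jog_arm", "arguments": {"commands": "0 0 0 0 0 0;0 0 0 0 0 0;0 0 0 0 0 0;0 0 0 0 0 0;0 0 0 0 0 0", "gripper": 0, "grip_force": 50}}

```text
time: 19.05
eef_pos: [0.4761, 0.1239, -0.0144]
tcp_rot: [0.117, 0.993, 0.0, 0.001]
contact_force: [-1.1, -0.8, 7.0]
opening: 0.178
```

Request:
{"name": "jog_arm", "arguments": {"commands": "0 0 0.01 0 0 0;0 0 0.03 0 0 0;0 0 0.06 0 0 0;0 0 0.10 0 0 0;0 0 0.14 0 0 0;0.005 -0.03 0.155 0 0 0;0.01 -0.08 0.155 0 0 -0.02;0.02 -0.14 0.155 0 0 -0.04;0.03 -0.20 0.155 0 0 -0.065;0.04 -0.26 0.155 0 0 -0.065;0.045 -0.32 0.155 0 0 -0.065;0.0455 -0.36 0.155 0 0 -0.065;0.0455 -0.3805 0.15 0 0 -0.065;0.0455 -0.3805 0.12 0 0 -0.065;0.0455 -0.3805 0.105 0 0 -0.065;0.0455 -0.3805 0.105 0 0 -0.065;0.0455 -0.3805 0.105 0 0 -0.065;0.0455 -0.3805 0.105 0 0 -0.065"}}

```text
time: 21.3
eef_pos: [0.5215, -0.2568, 0.091]
tcp_rot: [0.149, 0.989, -0.001, 0.001]
contact_force: [0.2, -0.5, -1.1]
opening: 0.177
```

```bash
python3 held.py s2
```

```text
21.3 [ 0.5215 -0.2568  0.091 ] [ 0.149   0.9888 -0.0005  0.001 ] 0.17665986602591188 -1.903686426940642
tcp in tray mm [-26.0146 -15.1968]
held handle n 4131 yaw rel -0.052 y at tcp x mm -15.9 back end x mm rel tcp -74.5 top z 0.11807580274937118
```

View pics/s2.png

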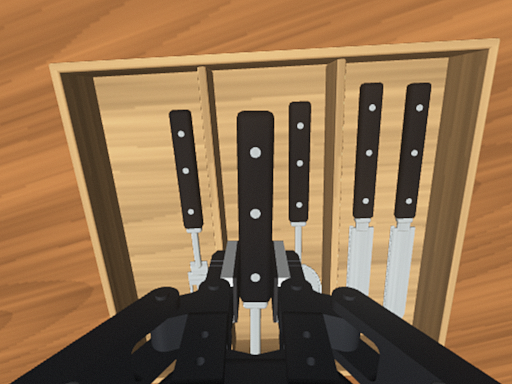

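The spoon is held at tray y=−16, turned −0.05. I ease the turn by 0.015 to keep the bowl off the partition and lower it.

Request:
{"name": "jog_arm", "arguments": {"commands": "0 0 -0.03 0 0 0.015;0 0 -0.055 0 0 0.015;0 0 -0.075 0 0 0.015;0 0 -0.09 0 0 0.015;0 0 -0.095 0 0 0.015;0 0 -0.095 0 0 0.015;0 0 -0.095 0 0 0.015"}}

```text
time: 22.22
eef_pos: [0.5214, -0.2572, -0.0043]
tcp_rot: [0.142, 0.99, -0.0, 0.001]
contact_force: [-0.1, 0.2, -1.0]
opening: 0.177
```

```bash
python3 held.py s3
```

```text
22.225 [ 0.5214 -0.2572 -0.0043] [ 0.1419  0.9899 -0.0004  0.0008] 0.17665007408779868 -1.9186907361019987
tcp in tray mm [-26.0258 -15.5851]
held handle n 4111 yaw rel -0.037 y at tcp x mm -16.2 back end x mm rel tcp -74.4 top z 0.022684897116511584
```

View pics/s3.png

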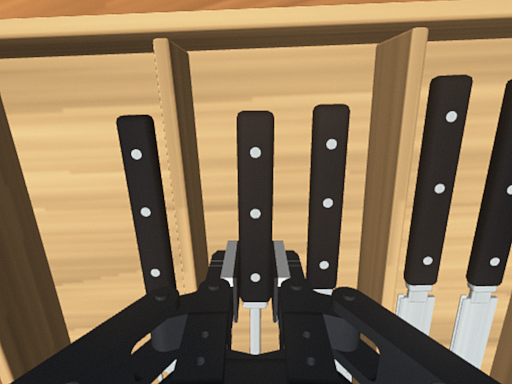

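No contact so far and the handle top is at 0.0227. I lower it 5 mm more and release.

Request:
{"name": "jog_arm", "arguments": {"commands": "0 0 -0.003 0 0 0;0 0 -0.005 0 0 0;0 0 -0.005 0 0 0"}}

```text
time: 22.65
eef_pos: [0.5205, -0.2565, -0.0105]
tcp_rot: [0.142, 0.99, 0.0, -0.0]
contact_force: [0.0, 0.8, 0.1]
opening: 0.18
```

Request:
{"name": "jog_arm", "arguments": {"commands": "0 0 0 0 0 0;0 0 0 0 0 0;0 0 0 0 0 0;0 0 0 0 0 0;0 0 0.01 0 0 0;0 0 0.03 0 0 0;0 0 0.06 0 0 0;0 0 0.11 0 0 0;0 0 0.17 0 0 0;0 0 0.17 0 0 0;0 0 0.17 0 0 0", "gripper": 28}}

```text
time: 24.02
eef_pos: [0.5208, -0.2567, 0.161]
tcp_rot: [0.142, 0.99, -0.0, 0.001]
contact_force: [0.8, -0.3, -0.4]
opening: 0.285
```

```bash
python3 trayh.py s4
```

```text
tray-frame handle mid mm [-58.1  76.1] size [107.6  17.1] yaw rel -0.004 z 0.0147
tray-frame handle mid mm [-55.9 111.6] size [107.7  16.9] yaw rel -0.001 z 0.0146
tray-frame handle mid mm [-51.9  21.2] size [16.4 97.6] yaw rel -0.020 z 0.0147
tray-frame handle mid mm [-51.8 -14.7] size [15.2 96.6] yaw rel -0.038 z 0.0147
tray-frame handle mid mm [-50.4 -70.6] size [15.6 99.1] yaw rel 0.001 z 0.0145
```

View pics/s4.png

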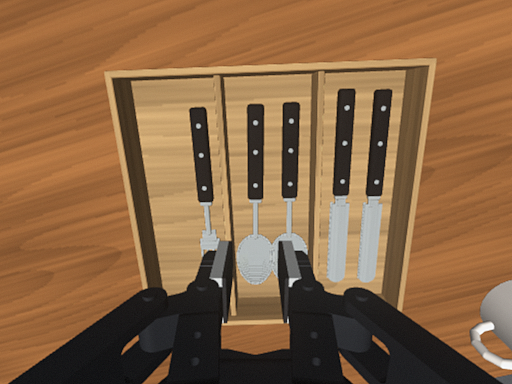

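The spoon (255,150; bowl 255,258) lies flat beside the tray's spoon and nothing else has shifted. Next is the nearer fork, at about (0.491,0.284).

Request:
{"name": "jog_arm", "arguments": {"commands": "0 0.06 0 0 0 0;0 0.12 0 0 0 0;-0.01 0.18 0 0 0 0;-0.01 0.24 0 0 0 0;-0.015 0.30 0 0 0 0.03;-0.02 0.36 0 0 0 0.06;-0.025 0.42 0 0 0 0.075;-0.03 0.48 0 0 0 0.075;-0.03 0.54 -0.02 0 0 0.075;-0.03 0.54 -0.06 0 0 0.075;-0.03 0.54 -0.09 0 0 0.075;-0.03 0.54 -0.09 0 0 0.075;-0.03 0.54 -0.09 0 0 0.075;-0.03 0.54 -0.09 0 0 0.075", "gripper": 40}}

```text
time: 25.82
eef_pos: [0.492, 0.2835, 0.0714]
tcp_rot: [0.105, 0.994, 0.001, 0.001]
contact_force: [0.8, -0.7, 0.0]
opening: 0.398
```

```bash
python3 pick.py f1 fork
```

```text
25.825 [0.492  0.2835 0.0714] [0.1049 0.9945 0.0006 0.0013] 0.3980778904114711 -1.0164606310487911
tool yaw -0.210
handle n 2609 size [16.3 99.4] z 0.0127 yaw -0.207 origin [0.4918 0.2833] shift [-0.0001 -0.0002] turn 0.003
```

View pics/f1.png

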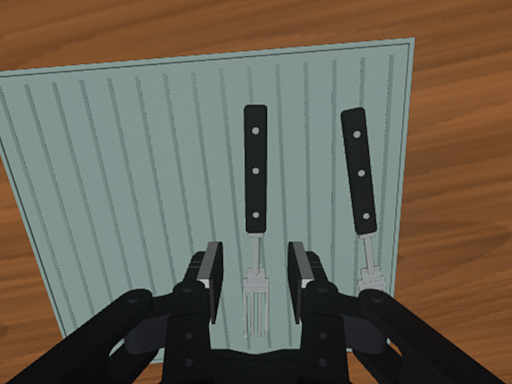

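The black-handled fork at (256,170), with its tines at (256,300), is centred. It is not the turquoise one. I grip it.

Request:
{"name": "jog_arm", "arguments": {"commands": "0 0 -0.02 0 0 0;0 0 -0.045 0 0 0;0 0 -0.065 0 0 0;0 0 -0.078 0 0 0;0 0 -0.0845 0 0 0;0 0 -0.0845 0 0 0;0 0 -0.0845 0 0 0"}}

```text
time: 26.75
eef_pos: [0.4915, 0.2836, -0.014]
tcp_rot: [0.105, 0.995, 0.0, 0.001]
contact_force: [-1.0, -0.3, -0.4]
opening: 0.401
```

Request:
{"name": "jog_arm", "arguments": {"commands": "0 0 0 0 0 0;0 0 0 0 0 0;0 0 0 0 0 0;0 0 0 0 0 0;0 0 0 0 0 0", "gripper": 0, "grip_force": 50}}

```text
time: 27.38
eef_pos: [0.4915, 0.2836, -0.0137]
tcp_rot: [0.105, 0.995, 0.0, 0.001]
contact_force: [-1.0, -0.3, 6.7]
opening: 0.178
```

Request:
{"name": "jog_arm", "arguments": {"commands": "0 0 0.01 0 0 0;0 0 0.03 0 0 0;0 0 0.06 0 0 0;0 0 0.10 0 0 0;0 0 0.14 0 0 0;0 -0.03 0.155 0 0 0;0 -0.08 0.155 0 0 0;0 -0.14 0.155 0 0 -0.02;0 -0.20 0.155 0 0 -0.04;0 -0.26 0.155 0 0 -0.04;0 -0.32 0.155 0 0 -0.04;0 -0.38 0.155 0 0 -0.04;0 -0.44 0.155 0 0 -0.04;0.007 -0.50 0.155 0 0 -0.04;0.007 -0.56 0.155 0 0 -0.04;0.007 -0.60 0.155 0 0 -0.04;0.007 -0.63 0.15 0 0 -0.04;0.007 -0.63 0.13 0 0 -0.04;0.007 -0.63 0.105 0 0 -0.04;0.007 -0.63 0.105 0 0 -0.04"}}

```text
time: 29.88
eef_pos: [0.4958, -0.3437, 0.0871]
tcp_rot: [0.124, 0.992, 0.002, -0.003]
contact_force: [-0.2, 0.9, -0.9]
opening: 0.175
```

Request:
{"name": "jog_arm", "arguments": {"commands": "0 0 0 0 0 0;0 0 0 0 0 0"}}

```text
time: 30.12
eef_pos: [0.4985, -0.3468, 0.0917]
tcp_rot: [0.124, 0.992, -0.001, 0.001]
contact_force: [0.2, -0.6, 0.5]
opening: 0.172
```

```bash
python3 held.py f2
```

```text
30.125 [ 0.4985 -0.3468  0.0917] [ 0.1243  0.9922 -0.0007  0.001 ] 0.17238476457178656 -2.0964675855865953
tcp in tray mm [ -26.186  -108.1005]
held handle n 4131 yaw rel -0.001 y at tcp x mm -108.7 back end x mm rel tcp -74.7 top z 0.1181032969670229
```

View pics/f2.png

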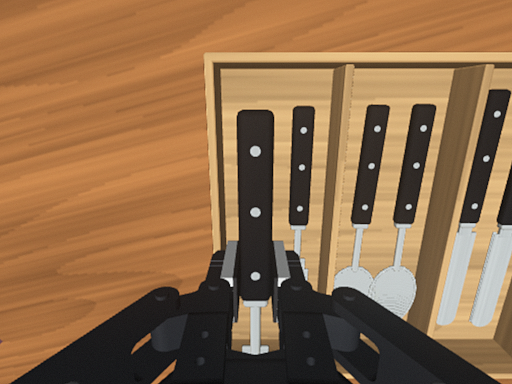

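The fork is aligned at tray y=−108.7. The outer wall is 48 high here, so before lowering I measure from the depth image how wide the finger linkage is up to that height.

Run:
```python
from h import *
np.set_printoptions(precision=1,suppress=True)
psi=-.2487; n=np.array([-np.sin(psi),np.cos(psi)]); a=np.array([np.cos(psi),np.sin(psi)])
s=get_state(); e=s["eef_pos"]
for cam in ("wrist","side","scene"):
    c=vision.read_camera(cam); W,ok=world(c); D=W[...,:2]-e[:2]; h=W[...,2]-(e[2]+.0195)
    m0=ok&(abs(D@a)<.045)&(abs(D@n)<.09)
    for lo in range(0,90,10):
        m=m0&(h>lo/1000)&(h<=(lo+10)/1000)
        if m.sum()>3: L=(D@n)[m]*1000; print(cam,lo,m.sum(),np.percentile(L,[0,3,97,100]))
```

```text
wrist 0 4589 [-21.4  -8.9   7.4  19.8]
wrist 10 638 [-22.  -21.   19.3  20.5]
wrist 20 791 [-22.  -21.   19.6  20.4]
wrist 30 1004 [-21.8 -17.2  16.2  22.3]
wrist 40 1910 [-41.5 -34.7  33.1  38.5]
wrist 50 6575 [-46.5 -42.   40.5  44.4]
wrist 60 5037 [-52.4 -47.5  46.3  51.1]
wrist 70 8740 [-58.7 -52.9  51.8  57.4]
wrist 80 7579 [-62.1 -57.5  56.2  61.1]
side 0 193 [-18.7 -13.5   9.8  16. ]
side 10 74 [-20.7 -20.2  13.9  23.2]
side 20 73 [-21.8 -20.7  14.8  21.8]
side 30 65 [-20.9 -20.6  15.7  22. ]
side 40 72 [-38.1 -37.2  34.2  40.2]
side 50 155 [-43.6 -41.8  41.   46.3]
side 60 138 [-50.3 -48.8  46.1  49.9]
side 70 158 [-55.4 -53.8  52.3  56.1]
side 80 182 [-61.6 -60.2  56.4  62.3]
scene 0 97 [-7.8 -3.7 16.7 22.5]
scene 10 26 [-8.5 -8.5 27.1 27.2]
scene 20 28 [-8.7 -7.3 24.7 24.9]
scene 30 18 [-12.9 -11.6  24.   24.2]
scene 40 14 [-16.  -14.5  41.4  41.7]
scene 50 32 [-29.3 -26.4  44.5  46. ]
scene 60 30 [-47.7 -23.3  53.2  53.6]
scene 70 42 [-14.1  -9.4  59.5  60.4]
scene 80 48 [-56.2 -13.7  64.   66.8]
```

Below 40 mm over the tips the fingers are ±22 wide. The linkage (±40) starts at 40 mm, so I release with the tips about 12 mm up, which keeps the linkage above the wall top.

Request:
{"name": "jog_arm", "arguments": {"commands": "0 0 -0.03 0 0 0;0 0 -0.055 0 0 0;0 0 -0.075 0 0 0;0 0 -0.088 0 0 0;0 0 -0.094 0 0 0;0 0 -0.097 0 0 0;0 0 -0.097 0 0 0;0 0 -0.097 0 0 0"}}

```text
time: 31.32
eef_pos: [0.4982, -0.3471, -0.006]
tcp_rot: [0.125, 0.992, -0.0, 0.001]
contact_force: [-0.2, -0.2, -0.4]
opening: 0.182
```

```bash
python3 held.py f3
```

```text
31.325 [ 0.4982 -0.3471 -0.006 ] [ 0.1246  0.9922 -0.0004  0.0006] 0.18174893410389803 -2.09651098938323
tcp in tray mm [ -26.4385 -108.4368]
held handle n 4110 yaw rel 0.000 y at tcp x mm -109.0 back end x mm rel tcp -74.7 top z 0.020390725610001603
```

View pics/f3.png

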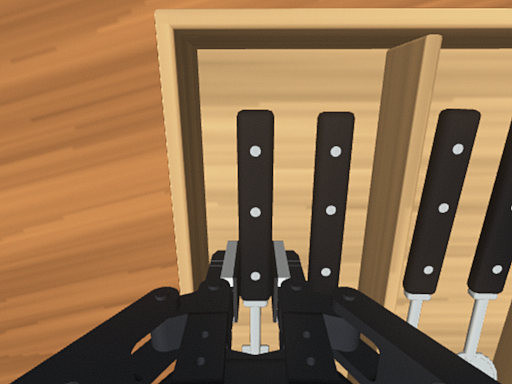

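Request:
{"name": "jog_arm", "arguments": {"commands": "0 0 0 0 0 0;0 0 0 0 0 0;0 0 0 0 0 0;0 0 0 0 0 0;0 0 0.01 0 0 0;0 0 0.03 0 0 0;0 0 0.06 0 0 0;0 0 0.11 0 0 0;0 0 0.17 0 0 0;0 0 0.17 0 0 0;0 0 0.17 0 0 0", "gripper": 26}}

```text
time: 32.75
eef_pos: [0.4979, -0.3468, 0.1646]
tcp_rot: [0.125, 0.992, -0.001, 0.001]
contact_force: [0.1, -0.0, -0.5]
opening: 0.261
```

```bash
python3 trayh.py f4
```

```text
tray-frame handle mid mm [-57.7  75.6] size [107.4  17.8] yaw rel -0.005 z 0.0147
tray-frame handle mid mm [-55.6 111.3] size [ 17.8 107.7] yaw rel 0.001 z 0.0146
tray-frame handle mid mm [ -51.8 -108.5] size [15.4 96.8] yaw rel -0.000 z 0.0147
tray-frame handle mid mm [-51.9 -14.8] size [18.5 98.1] yaw rel -0.034 z 0.0146
tray-frame handle mid mm [-52.1  20.5] size [16.9 98. ] yaw rel -0.019 z 0.0146
tray-frame handle mid mm [-50.7 -71.3] size [16.3 97. ] yaw rel 0.000 z 0.0147
```

View pics/f4.png

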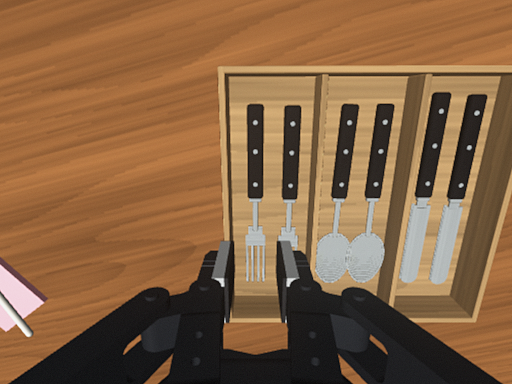

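The fork (255,150) lies at tray y=−108.5 beside the tray's fork (−71.3), nothing displaced. Now the last fork, at about (0.511,0.368).

Request:
{"name": "jog_arm", "arguments": {"commands": "0 0.06 0 0 0 0;0 0.12 0 0 0 0;0 0.18 0 0 0 0;0 0.24 0 0 0 0.04;0 0.30 0 0 0 0.08;0 0.36 0 0 0 0.12;0 0.42 0 0 0 0.16;0 0.48 0 0 0 0.20;0 0.54 0 0 0 0.24;0.01 0.60 0 0 0 0.25;0.01 0.66 0 0 0 0.25;0.012 0.714 -0.02 0 0 0.25;0.012 0.714 -0.06 0 0 0.25;0.012 0.714 -0.09 0 0 0.25;0.012 0.714 -0.09 0 0 0.25;0.012 0.714 -0.09 0 0 0.25;0.012 0.714 -0.09 0 0 0.25", "gripper": 40}}

```text
time: 34.92
eef_pos: [0.5109, 0.3676, 0.0752]
tcp_rot: [0.0, 1.0, 0.001, 0.001]
contact_force: [-0.0, -0.4, -0.6]
opening: 0.399
```

```bash
python3 pick.py g1 fork
```

```text
34.925 [0.5109 0.3676 0.0752] [0.0001 1.     0.0007 0.0014] 0.399421052114151 -1.1078364365960804
tool yaw -0.000
handle n 2500 size [98.4 15.8] z 0.0127 yaw 0.009 origin [0.5108 0.3667] shift [-0.0001 -0.001 ] turn 0.009
```

View pics/g1.png

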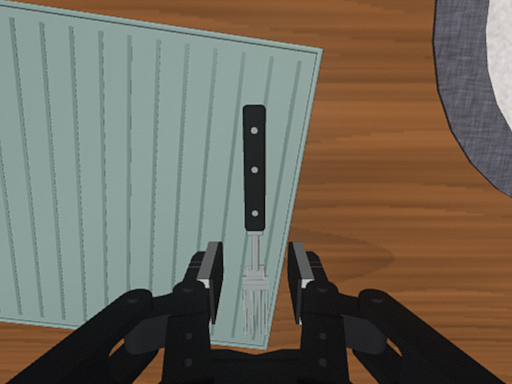

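The last black-handled fork (254,170) is centred. I grip it 2 mm higher on the handle this time, so the underside can enter the gap between the two other forks.

Request:
{"name": "jog_arm", "arguments": {"commands": "0 -0.001 -0.02 0 0 0.009;0 -0.001 -0.045 0 0 0.009;0 -0.001 -0.065 0 0 0.009;0 -0.001 -0.078 0 0 0.009;0 -0.001 -0.0855 0 0 0.009;0 -0.001 -0.0855 0 0 0.009;0 -0.001 -0.0855 0 0 0.009"}}

```text
time: 35.85
eef_pos: [0.5104, 0.3667, -0.0114]
tcp_rot: [-0.005, 1.0, 0.0, 0.001]
contact_force: [0.2, 0.9, 0.7]
opening: 0.399
```

Request:
{"name": "jog_arm", "arguments": {"commands": "0 0 0 0 0 0;0 0 0 0 0 0;0 0 0 0 0 0;0 0 0 0 0 0;0 0 0 0 0 0", "gripper": 0, "grip_force": 50}}

```text
time: 36.48
eef_pos: [0.5105, 0.3667, -0.0111]
tcp_rot: [-0.005, 1.0, 0.0, 0.001]
contact_force: [-0.8, -0.5, 5.7]
opening: 0.172
```

Request:
{"name": "jog_arm", "arguments": {"commands": "0 0 0.01 0 0 0;0 0 0.03 0 0 0;0 0 0.06 0 0 0;0 0 0.10 0 0 0;0 0 0.14 0 0 0;0 -0.03 0.155 0 0 0;0 -0.08 0.155 0 0 -0.03;0 -0.14 0.155 0 0 -0.06;0 -0.20 0.155 0 0 -0.09;0 -0.26 0.155 0 0 -0.12;0 -0.32 0.155 0 0 -0.15;0 -0.38 0.155 0 0 -0.18;0 -0.44 0.155 0 0 -0.21;0 -0.50 0.155 0 0 -0.24;0 -0.56 0.155 0 0 -0.258;-0.007 -0.62 0.155 0 0 -0.258;-0.007 -0.67 0.155 0 0 -0.258;-0.007 -0.695 0.155 0 0 -0.258;-0.007 -0.695 0.155 0 0 -0.258"}}

```text
time: 38.85
eef_pos: [0.5026, -0.3297, 0.1432]
tcp_rot: [0.125, 0.992, 0.0, 0.0]
contact_force: [0.3, 0.4, -0.3]
opening: 0.172
```

Request:
{"name": "jog_arm", "arguments": {"commands": "0 0 -0.03 0 0 0;0 0 -0.05 0 0 0;0 0 -0.05 0 0 0;0 0 -0.05 0 0 0"}}

```text
time: 39.35
eef_pos: [0.5033, -0.3283, 0.0934]
tcp_rot: [0.124, 0.992, -0.0, 0.0]
contact_force: [-0.1, -0.8, -0.7]
opening: 0.173
```

```bash
python3 held.py g2
```

```text
39.35 [ 0.5033 -0.3283  0.0934] [ 0.1236  0.9923 -0.0002  0.0004] 0.1729252992623641 -2.0697832597203787
tcp in tray mm [-26.1276 -89.0097]
held handle n 4097 yaw rel -0.001 y at tcp x mm -89.8 back end x mm rel tcp -74.6 top z 0.11725494707896496
```

View pics/g2.png

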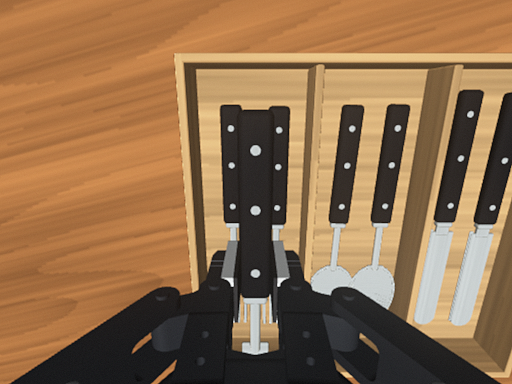

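The fork is centred at −89.8, between −108.5 and −71. I lower it so the tips stay just above the neighbours' handles.

Request:
{"name": "jog_arm", "arguments": {"commands": "0 0 -0.03 0 0 0;0 0 -0.055 0 0 0;0 0 -0.075 0 0 0;0 0 -0.085 0 0 0;0 0 -0.09 0 0 0;0 0 -0.09 0 0 0;0 0 -0.09 0 0 0"}}

```text
time: 40.28
eef_pos: [0.5033, -0.3292, 0.0036]
tcp_rot: [0.124, 0.992, -0.0, 0.001]
contact_force: [0.4, -0.3, -0.4]
opening: 0.171
```

Request:
{"name": "jog_arm", "arguments": {"commands": "0 0 -0.003 0 0 0;0 0 -0.005 0 0 0;0 0 -0.005 0 0 0"}}

```text
time: 40.65
eef_pos: [0.5025, -0.3285, -0.0025]
tcp_rot: [0.124, 0.992, 0.0, -0.0]
contact_force: [-0.6, 0.2, -0.7]
opening: 0.168
```

```bash
python3 held.py g3
```

```text
40.65 [ 0.5025 -0.3285 -0.0025] [ 0.1241  0.9923  0.0002 -0.0002] 0.1679417699643067 -2.0698600882115827
tcp in tray mm [-26.7827 -89.3821]
held handle n 3965 yaw rel -0.001 y at tcp x mm -90.0 back end x mm rel tcp -74.6 top z 0.021372268256336365
```

View pics/g3.png

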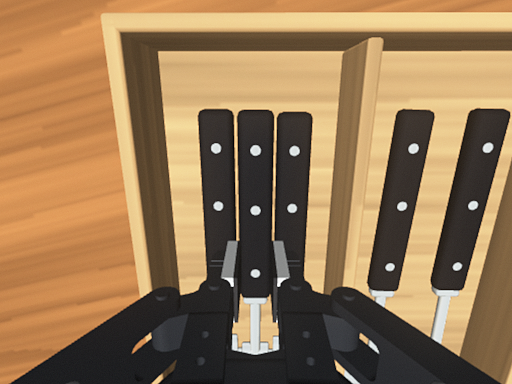

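The fork hangs 6 mm above the floor between the other two handles, with no contact force. I release it and rise.

Request:
{"name": "jog_arm", "arguments": {"commands": "0 0 0 0 0 0;0 0 0 0 0 0;0 0 0 0 0 0;0 0 0 0 0 0;0 0 0.01 0 0 0;0 0 0.03 0 0 0;0 0 0.06 0 0 0;0 0 0.11 0 0 0;0 0 0.17 0 0 0;0 0 0.20 0 0 0;0 0 0.20 0 0 0;0 0 0.20 0 0 0", "gripper": 28}}

```text
time: 42.2
eef_pos: [0.5022, -0.3282, 0.1971]
tcp_rot: [0.124, 0.992, 0.0, -0.0]
contact_force: [-0.2, -0.1, -0.1]
opening: 0.28
```

```bash
python3 trayh.py g4
python3 - <<'E'
from h import *
c=vision.read_camera("side"); cv2.imwrite("pics/g4s.png",cv2.resize(c["frame"][170:320,240:440],None,fx=3.8,fy=3.8,interpolation=cv2.INTER_CUBIC)[:,:,::-1])
W,ok=world(c)
c2=vision.read_camera("scene"); cv2.imwrite("pics/g4c.png",c2["frame"][:,:,::-1])
for q in ("mug","shaker"):
    for cam,cc in (("side",c),("scene",c2)):
        r=cut_out(cam,q)
        if r: W,ok=world(cc); print(q,cam,np.round(np.median(W[r[0]["pixels"]&ok],0),4))
E
```

```text
tray-frame handle mid mm [-58.3  75.3] size [ 17.  107.1] yaw rel 0.009 z 0.0146
tray-frame handle mid mm [-56.1 111.3] size [107.5  18. ] yaw rel -0.000 z 0.0146
tray-frame handle mid mm [ -51.9 -108.7] size [96.8 15.5] yaw rel 0.005 z 0.0147
tray-frame handle mid mm [-52.  -90.1] size [96.8 15.1] yaw rel 0.008 z 0.0163
tray-frame handle mid mm [-52.1 -15.1] size [17.  96.9] yaw rel -0.036 z 0.0147
tray-frame handle mid mm [-52.1  21. ] size [17.5 96.8] yaw rel -0.018 z 0.0146
tray-frame handle mid mm [-50.8 -70.9] size [15.7 97. ] yaw rel -0.003 z 0.0147
mug side [ 0.7572 -0.0033  0.059 ]
mug scene [0.7808 0.0301 0.0586]
shaker side [ 0.3698 -0.0214  0.0389]
shaker scene [0.3888 0.0018 0.0385]
```

View pics/g4.png

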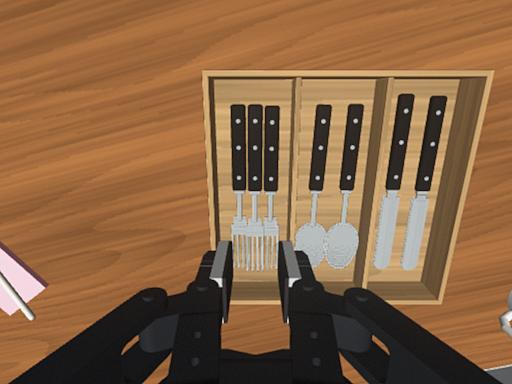

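View pics/g4s.png

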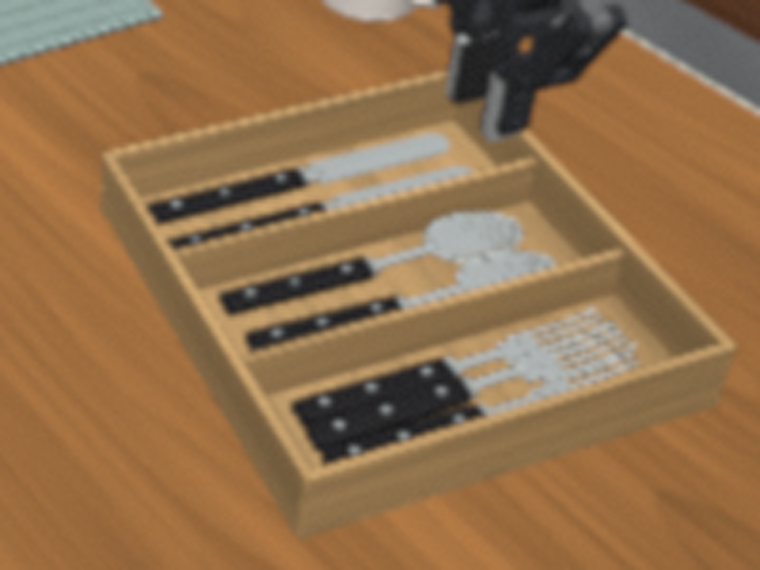

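View pics/g4c.png

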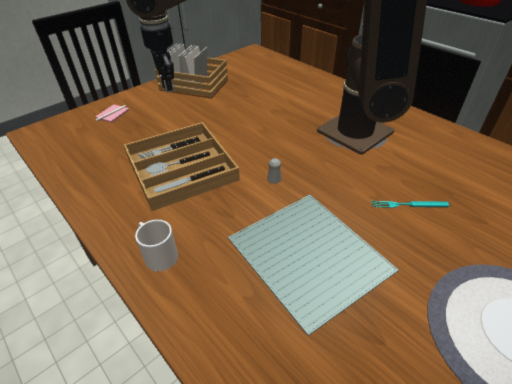

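All pieces lie in their bays (forks at (238–272,150) in the wrist view, spoons (320–350,150), knives (400–432,145)). The mat is empty, the mug and shaker are where they were, and the gripper is clear. I hand in.

```bash
python3 -c "
from plant import ctrl,get_state
print(ctrl.sign_off()); print(get_state()['time'])"
```

```text
the job is handed in; nothing more can be done
None
the job is handed in; nothing more can be done
```

All four pieces are in the tray, each lying lengthwise in the bay that holds its kind, and I handed the job in at about 42 s. I had no verdict back.

**Placing:** I gripped the knife, the spoon and both forks at the balance point. Each was lowered into its bay and released a few millimetres above the floor.

**Last checks, before hand-in:**
- **Loose pieces:** all lay within 0.04 rad of the bay direction. In the tray frame the knife is at y = +75 mm, the spoon at −15 mm and the forks at −109 and −90 mm. Their handle tops are 15–16 mm above the table, so they lie on the tray floor. The second fork sits about 1.5 mm higher, most likely because its head rests on its neighbours' heads.
- **Tray's own pieces:** they are within about 1 mm of where they were measured at the start.
- **Mug and shaker:** both read within a few millimetres of the start, and the gripper was clear of everything.

**What disagreed:** the fingertips really sit about 2 cm higher than the reported tool position. My first attempt on the knife therefore closed above it without moving it. I measured the offset in the depth images and worked with the corrected height from then on. When the jaws closed on each piece, the wrist showed about 6–7 N, well under the limits.

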